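# Open the practice port and hold the obturator home against its spring

### The arm

A 6-joint arm with a two-finger parallel gripper is mounted at the origin on the work surface. World frame = base frame: x ahead of the robot, y to its left, z up, the work surface at z = 0. Lengths are in mm, angles in rad, forces in N, time in s.
With the tool pointing down it reaches from about 375 to 900 mm from the base axis. Payload 3.1 kg.
Tool frame: the origin (TCP) lies on the centre line of the jaws, within the pads' length; the fingertips stand 14 mm ahead of it and the grasp point (between the pads) lies 5 mm behind it (ctrl.tip_extent is the distance from the TCP to the fingertips, in mm); z points along the fingers, y is the line along which they close (so a half turn about z gives the same grasp; the last joint's range is limited). The gripper opens to 85 mm and grips with 20 to 120 N. Pads are 22 mm wide; open, the fingers measure 114 mm over their backs; the gripper's body (76 mm by 85 mm) begins 54 mm behind the grasp point. The pads swing forward as they close: fully open they stand 13 mm farther back than shut.
Start: joints at [-1.46, 0.527, 1.433, -0, 1.181, -0.178], TCP at [178.025, -599.086, 245.31] pointing down, gripper open.
Joint ranges: [-3.08, 3.08], [-0.75, 2.2], [0.22, 2.44], [-1.43, 4.57], [0, 2.65], [-2.85, 2.85]. Speed limits (rad/s): [2.79, 2.79, 3.14, 3.14, 3.14, 3.14].

### API

Orientations are given as a rotation vector (axis times angle).
In Python, from bench import ctrl, snapshot, workorder gives the robot as it stands.
- The arm moves only by the shell command python3 -m jog 'ROWS' [FORCE]. ROWS is text: rows parted by semicolons, each of 5 numbers parted by spaces: the finger opening in cm, from 0 to 8.54, then the shift along the tool's x, y, z in cm, then the turn about the tool's z in rad. In form: grip dx dy dz twist; .... A call has 1 to 8 rows; each row is the pose to reach, as a shift and turn from the pose commanded when the call began, along the tool's axes at that moment; what a row does not reach only later rows make up. A row lasts 1/12 s, in which the tool goes at most 41.7 mm and 7.16 degrees, less where a joint would pass 70% of its speed; a pose out of reach is approached as far as the arm can. A call with a gripper value outside its range is refused whole. The fingers move at their own pace and stop on an object; FORCE is the grip in N (left out, the last holds). Time passes only in rows, so rows that repeat a pose let the fingers close. It gives the time, the measured TCP pose, the force, the opening and the grip force at its end, in the units of the state.
- ctrl.read_state(): the state, without advancing time (a new reading comes with each control period).
- snapshot(name): name is "side" or "top"; returns a dict with "color" (420x560x3 uint8, blue, green, red), "fx", "fy", "cx", "cy" (pixels), "dist_coeffs" ([k1, k2, p1, p2, k3] as OpenCV has them; the pictures are not rectified), "R" (3x3) and "t" (3): a world point X has camera coordinates R X + t. Camera axes: x right, y down, z forward; pixel columns grow to the right and rows downward; lengths in mm; the calibration is good to about 2 mm. A picture is of the moment at which its call begins. There is no depth.
- workorder.sign_off(): hands the job in; it is judged then, once.
The state is a dict: "time": time; "q": joint angles; "joint_velocities": joint speeds; "tau": joint torques, N m; "tcp_pos": TCP position; "ee_rot": TCP orientation; "force": force on the tool from outside, world axes, zero at the start; "wrist_torque": the same for the moment, N m; "gripper_width": finger opening in mm; "gripper_force": force on a finger pad.
Only numpy, scipy, OpenCV 4.12 (cv2) and the standard library are available. Lean on these libraries where they do the work, as an engineer would, in place of code of your own. Each camera call takes 0.05 s, during which the arm holds its last target. There are 200 camera calls.

### The job

Unscrew the captive cap of the practice port (anticlockwise, about a quarter turn), swing it well aside on its arm, then take the thicker of the two obturators from the rack, lower it into the open port and press it gently down against the sprung pusher until its flange is hard against the rim of the port. Finish while still gripping the obturator by its handle and holding it pressed home; do not let go. Do not disturb the other things on the table.

Things in the scene. Friction and masses are not known exactly. Their poses are not given: they have to be found in the camera images.
- pod: practice port pod, fixed to the table: black plinth with a white moulded top to 36 mm high, -107 to +83 mm in its x and +-90 mm in y; from it stand a clear tube 32 mm wide (the port), a steel pivot post 13 mm wide, 75 mm from the port axis towards the pod's -x, and a keeper plate. Origin: on the port's axis at table height; z up.
- port_mouth (a point): centre of the port's mouth, on the top face of its white rim, 100 mm above the table; axes as the pod's. Bore 22 mm wide; rim 35 mm across outside. The sprung pusher's flat top stands 35 mm below the rim inside the bore.
- rim: the white rim ring of the port, the hard stop: 35 mm across, 5 mm high, top face 100 mm above the table. Origin: centre of its underside.
- pusher (a joint): sprung steel pusher inside the port: 0 at rest, grows as it is pushed down (m). It resists with 5 N at first touch and 10 N at 25 mm, where the obturator's flange meets the rim; the pusher itself could go to 30 mm, so the rim is the stop. It pushes the obturator up again if let go; about 15 to 20 N in all leaves a gentle 5 to 10 N on the rim.
- cap (a joint): turn of the white screw cap relative to its arm (rad): starts at 0 to 0.12, grows anticlockwise seen from above, ends at 3.2; friction 0.05 N m. Its foot carries a hanging lug (reaching 31 mm from the axis) that points to the keeper plate at the start and bears on it, so the arm cannot swing until the cap is turned by about 1.1 rad; turn it to 1.3. It turns in place and does not rise.
- keeper: upright steel keeper plate fixed to the pod beside the port, 18 mm long (along the pod's x), 6 mm thick, its middle 36 mm to the pod's -y of the port axis; top 98 mm above the table, below the arm. Origin: its foot, 35 mm above the table.
- cap_grip (a point): on the cap's axis, at the height to grip the fluted round cap: 36 mm in diameter, gripping length from 110 to 146 mm above the table, this point at 132 mm. Below it is a foot 43 mm wide. It moves with the cap.
- cap_arm (a joint): swing of the flat arm that carries the cap (rad): 0 with the cap over the port, grows clockwise seen from above (the cap goes towards the pod's -y, then -x), to 1.9 at most; it stays where it is left. More than 1.0 is well aside.
- cap_pivot (a point): top of the arm's vertical pivot axis, 75 mm from the cap's axis, 106 mm above the table.
- rack: grey rack block 70 x 160 x 66 mm high, fixed, with two upright holes 19 mm wide, 42 mm either side of its middle along its y; an obturator hangs by its flange in each. Origin: centre of its underside.
- obturator: the thicker obturator, loose (about 0.15 kg), upright in either hole: steel shaft 15 mm thick and 60 mm long with a blunt tapered tip, flange 34 mm across and 5 mm thick (60 to 65 mm above the tip), above it a round white handle 30 mm in diameter up to 110 mm above the tip. Origin: centre of the tip; z up along its axis.
- shoulder (a point): centre of the underside of the thick obturator's flange, 60 mm above the tip: this face meets the rim when home.
- obturator_grip (a point): on the thick obturator's axis, at the height to grip the handle, 90 mm above the tip (the straight part of the handle is from 71 to 106 mm).
- slim_obturator: the slim obturator, loose, in the other hole; leave it there. Shaft 8 mm, flange 27 mm, handle 19 mm in diameter and 98 mm tall over all. Origin: centre of the tip.
- cannula: spare white cannula standing head down, 44 mm wide, 110 mm tall; bystander. Origin: centre of its underside.
- jar: clear jar with a steel lid, 58 mm wide, 85 mm tall; bystander. Origin: centre of its underside.
- dish: steel dish, 90 mm wide, 35 mm high; bystander. Origin: centre of its underside.
- grasper: long instrument with black handle and thin steel shaft, 370 mm, lying on the table; bystander. Origin: on the shaft, at the table, 60 mm from the handle block.
- mouse: black computer mouse 105 x 60 x 30 mm; bystander. Origin: centre of its underside.
There are look-alikes about, which are no part of the job. Leave any green look-alike of the obturator alone.

How it is judged (in metres and radians):
On the way, in this order (a step that is already met when the one before it is completed fails the run):
1. the cap is turned free of the keeper before the arm swings (value of joint cap above 0.85 rad and value of joint cap_arm below 0.15 rad), for 0.05 s.
2. the cap is swung well aside (value of joint cap_arm above 0.9 rad), for 0.2 s.
3. the thick obturator is lifted clear of the rack (height (world z) of obturator above 0.07 m), for 0.05 s.
4. the thick obturator is pressed home (horizontal distance between shoulder and port_mouth below 0.006 m and z of shoulder in the frame of port_mouth below 0.0018 m and angle between obturator's own z axis and vertical below 0.08 rad and value of joint pusher above 0.022 m and contact force between obturator and rim above 1 N), for 0.3 s.
At the end, for the whole second after the job is handed in: Cap arm over 0.9 rad aside; thick obturator in the port, upright within 0.08 rad, centred within 6 mm, flange within 1.8 mm of the rim and bearing on it with 1 to 30 N, pusher pressed over 22 mm, fingers still on the obturator, all at rest through the last second (all of step 4 and contact force between obturator and rim below 30 N and contact force between the fingers and obturator above 2 N and value of joint cap_arm above 0.9 rad and linear speed of obturator below 0.01 m/s); the arm keeps its last pose, push and grip.
It fails at once if a bystander was moved more than 30 mm (distance of any of slim_obturator, cannula, jar, dish, grasper, mouse from where it was at the start of the episode above 0.03 m).
It fails at once if the obturator was rammed against the rim with more than 60 N (contact force between obturator and rim above 60 N).
It also fails if it takes over 67 s, if anything falls off the work surface, if the arm or the gripper's body presses on something with over 40 N, if the wrist force passes 120 N, or if a joint passes its speed limit or range.

## Working session

There is one attempt and no reset: what is moved stays moved. The work goes in short steps, Python scripts to look and compute and a shell command to move; the robot and the scene stay as the last step left them, time stands still between calls to the robot, and variables do not carry over. Pictures are saved under pics/ and viewed, at most 10 in all, crops included, and the job is handed in when it is done.

```bash
ls; mkdir -p pics; python3 - <<'E'
from bench import ctrl,snapshot
import cv2,numpy as np
for n in("side","top"):
    s=snapshot(n);cv2.imwrite(f"pics/{n}0.png",s["color"]);print(n,{k:np.round(s[k],3).tolist() for k in s if k!="color"})
print({k:np.round(v,3).tolist() for k,v in ctrl.read_state().items()},ctrl.tip_extent)
E
```

```text
pics
side {'fx': 413.932, 'fy': 413.932, 'cx': 274.425, 'cy': 212.914, 'dist_coeffs': [-0.082, 0.0, 0.0, 0.0, 0.0], 'R': [[-0.993, -0.12, -0.01], [-0.062, 0.58, -0.812], [0.103, -0.806, -0.583]], 't': [580.787, 59.595, 860.676]}
top {'fx': 386.343, 'fy': 386.343, 'cx': 281.893, 'cy': 208.336, 'dist_coeffs': [-0.1, 0.0, 0.0, 0.0, 0.0], 'R': [[0.028, -1.0, 0.002], [-0.988, -0.028, -0.149], [0.149, 0.002, -0.989]], 't': [77.844, 591.109, 817.716]}
{'time': 0.1, 'q': [-1.46, 0.528, 1.434, -0.0, 1.181, -0.178], 'joint_velocities': [0.0, -0.001, -0.002, -0.0, 0.0, 0.002], 'tau': [-0.0, -44.33, -17.859, -0.0, 0.004, -0.0], 'tcp_pos': [177.963, -598.477, 244.423], 'ee_rot': [-3.107, -0.452, -0.0], 'force': [-0.062, -0.69, 0.569], 'wrist_torque': [0.018, 0.027, 0.019], 'gripper_force': 0.0, 'gripper_width': 85.425} 14.0
```

View pics/side0.png

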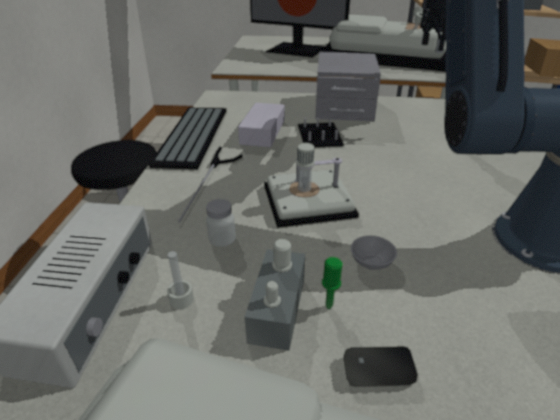

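View pics/top0.png

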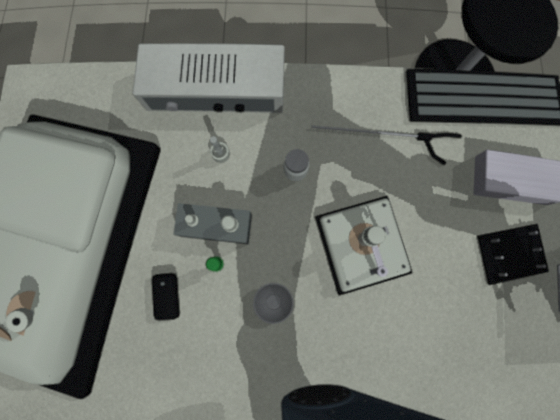

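Candidates for the thick obturator: the rack one with the wide handle (top 229,223; side 283,250), the rack one with the slim handle (top 190,219; side 272,293), the green look-alike (top 214,264; side 332,275), and the white/black thing on the mannequin (top 16,320). By the description I choose the wide white handle in the rack. The cap is at top (374,235), side (305,155), with its arm running to the pivot post near side (337,170). I'll check this in a close crop.

```bash
cat > h.py <<'E'
import numpy as np,cv2
from bench import ctrl,snapshot
def ray(s,uv):
    K=np.array([[s["fx"],0,s["cx"]],[0,s["fy"],s["cy"]],[0,0,1.]])
    p=cv2.undistortPoints(np.array([[uv]],float),K,np.array(s["dist_coeffs"],float))[0,0]
    R=np.array(s["R"]);return -R.T@np.array(s["t"]),R.T@np.array([p[0],p[1],1])
def plane(s,uv,z):
    c,d=ray(s,uv);return c+d*(z-c[2])/d[2]
def two(a,ua,b,ub):
    A=[];y=[]
    for s,u in((a,ua),(b,ub)):
        c,d=ray(s,u);d=d/np.linalg.norm(d);P=np.eye(3)-np.outer(d,d);A.append(P);y.append(P@c)
    A=np.vstack(A);y=np.hstack(y);x=np.linalg.lstsq(A,y,rcond=None)[0];return x,np.linalg.norm(A@x-y)
def proj(s,X):
    K=np.array([[s["fx"],0,s["cx"]],[0,s["fy"],s["cy"]],[0,0,1.]])
    return cv2.projectPoints(np.array([X],float),cv2.Rodrigues(np.array(s["R"]))[0],np.array(s["t"],float),K,np.array(s["dist_coeffs"],float))[0][0,0]
E
python3 - <<'E'
import cv2,numpy as np
t=cv2.imread("pics/top0.png");s=cv2.imread("pics/side0.png")
f=lambda i,x,y:cv2.resize(i[y:y+100,x:x+130],None,fx=3,fy=3,interpolation=cv2.INTER_CUBIC)
o=np.vstack([np.hstack([f(t,160,180),f(t,305,195)]),np.hstack([f(s,230,235),f(s,255,130)])])
cv2.imwrite("pics/crop0.png",o)
E
```

```text
(no output)
```

View pics/crop0.png

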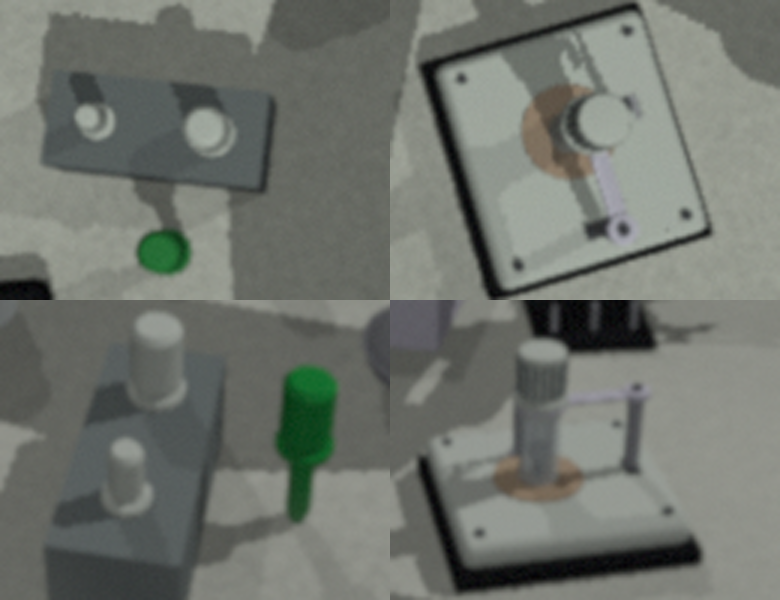

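```bash
python3 - <<'E'
from h import *
t=snapshot("top");s=snapshot("side")
pr=lambda n,x:print(n,np.round(x,1))
pr("cap top",plane(t,(376,235.7),146));x,r=two(t,(376,235.7),s,(306,147.3));pr("cap2",x);print(r)
pr("pivot",plane(t,(382,271.3),106)); pr("pivside",plane(s,(255+247/3,130+88/3),108))
pr("capside",plane(s,(306,147.3),146))
pr("thick",plane(t,(229,223.3),116));pr("thickside",plane(s,(282.7,244),116));x,r=two(t,(229,223.3),s,(282.7,244));pr("thick2",x);print(r)
pr("slim",plane(t,(160+88/3,180+117/3),104))
pr("green",plane(t,(214,264),110))
# pod corners (plinth) from top; rack corners
for n,c,z in(("pod",[(317,216),(388,197),(412,270),(341,294)],0),("rack",[(177.5,204),(251,212),(248,243),(174,234.5)],66)):
    for u in c: pr(n,plane(t,u,z))
# wire: edge-based ellipse refinement for round tops
for n,i,u in(("cap",t,(376,235.7)),("thick",t,(229,223.3))):
    g=cv2.cvtColor(i["color"],cv2.COLOR_BGR2GRAY);x,y=map(int,u);w=g[y-14:y+15,x-14:x+15]
    th,m=cv2.threshold(w,0,255,cv2.THRESH_OTSU);c=max(cv2.findContours(m,0,2)[0],key=cv2.contourArea)
    (a,b),r=cv2.minEnclosingCircle(c);print(n,th,a+x-14,b+y-14,r)
E
```

```text
cap top [524.3 -91.6 146. ]
cap2 [524.8 -92.  144.5]
0.4050597980310345
pivot [ 455.2 -113.6  106. ]
pivside [ 453.9 -112.3  108. ]
capside [524.9 -89.  146. ]
thick [544.1 200.9 116. ]
thickside [545.2 206.7 116. ]
thick2 [545.2 201.5 111.6]
0.8387369264900026
slim [551.9 285.7 104. ]
green [461.  228.4 110. ]
pod [579.6  11.6   0. ]
pod [ 629.7 -157.1    0. ]
pod [ 458.8 -212.3    0. ]
pod [401.  -46.4   0. ]
rack [588.7 323.3  66. ]
rack [575.5 161.1  66. ]
rack [508.1 164.9  66. ]
rack [521.5 326.5  66. ]
cap 124.0 379.5 235.0 17.500099182128906
thick 117.0 229.4827585220337 223.65517234802246 8.622859001159668
```

The crop confirms it: the wide white handle hangs in the rack at (229,223), and the slim one at (189,219) stays put. The cap centre is at (376,236), and the arm runs to the post at (382,271). World positions: cap (525,-91), pivot (455,-113), thick obturator (545,202). Next I move over the cap.

```bash
cat >> h.py <<'E'
from scipy.spatial.transform import Rotation as Ro
def to(x,y,z,yaw=None):
    s=ctrl.read_state();R=Ro.from_rotvec(s["ee_rot"]).as_matrix();p=np.array(s["tcp_pos"])
    yw=np.arctan2(R[1,0],R[0,0]);d=R.T@(np.array([x,y,z])-p)/10
    tw=0 if yaw is None else -((yaw-yw+np.pi)%(2*np.pi)-np.pi)
    print("t%.1f"%s["time"],"tcp",np.round(p,1),"yaw %.3f"%yw,"tilt",np.round(R[:2,2],3),"F",np.round(s["force"],1),"q6 %.2f"%s["q"][5],"w",np.round([s["gripper_width"],s["gripper_force"]],1),"| move cm",np.round(d,2),"twist %.3f"%tw)
E
python3 -m jog '8.5 47.7 -38.7 0 0;8.5 47.7 -38.7 0 0;8.5 47.7 -38.7 0 0;8.5 47.7 -38.7 0 0;8.5 47.7 -38.7 0 0;8.5 47.7 -38.7 0 0;8.5 47.7 -38.7 0 0;8.5 47.7 -38.7 0 0'
python3 -c "
from h import *
to(525,-91.3,244,.31)"
```

```text
time: 0.87
tcp_pos: [367.0, -322.2, 245.3]
ee_rot: [-3.109, -0.451, -0.0]
force: [0.7, -0.1, -0.1]
gripper_width: 85.0
gripper_force: 0.0
t0.9 tcp [ 367.  -322.2  245.3] yaw 0.288 tilt [0. 0.] F [ 0.7 -0.1 -0.1] q6 0.33 w [85.  0.] | move cm [ 21.71 -17.65   0.14] twist -0.022
```

```bash
python3 -m jog '8.5 21.7 -17.6 0 0;8.5 21.7 -17.6 0 0;8.5 21.7 -17.6 0 0;8.5 21.7 -17.6 0 0;8.5 21.7 -17.6 0 0;8.5 21.7 -17.6 0 0;8.5 21.7 -17.6 0 0;8.5 21.7 -17.6 0 0' >/dev/null
python3 -c "
from h import *
to(525,-91.3,129,.31)"
```

```text
t1.5 tcp [526.8 -89.1 245.4] yaw 0.295 tilt [0.002 0.001] F [ 0.9 -0.1 -0.2] q6 0.90 w [84.9  0. ] | move cm [-0.27  0.17 11.64] twist -0.015
```

```bash
python3 -m jog '8.5 -0.25 0.15 3 0;8.5 -0.25 0.15 6 0;8.5 -0.25 0.15 9 0;8.5 -0.25 0.15 11 0;8.5 -0.25 0.15 11.6 0;8.5 -0.25 0.15 11.6 0;8.5 -0.25 0.15 11.6 0;8.5 -0.25 0.15 11.6 0' >/dev/null
python3 -c "
from h import *
to(525,-91.3,128,.31)
for n in('top','side'):cv2.imwrite(f'pics/{n}1.png',snapshot(n)['color'])
a=cv2.imread('pics/top1.png')[180:300,300:440];b=cv2.imread('pics/side1.png')[90:210,240:380]
cv2.imwrite('pics/c1.png',cv2.resize(np.hstack([a,b]),None,fx=2.8,fy=2.8,interpolation=2))"
```

```text
t2.2 tcp [523.3 -96.3 130.7] yaw 0.289 tilt [ 0.003 -0.001] F [0.4 0.4 1.1] q6 0.89 w [84.8  0. ] | move cm [ 0.31 -0.43  0.27] twist -0.021
```

View pics/c1.png

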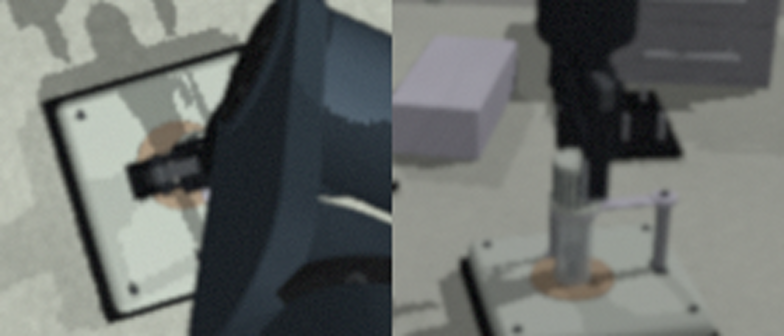

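```bash
python3 -m jog '8.5 0 0 0 0;8.5 0 0 0 0' >/dev/null
python3 -c "
from h import *
to(525,-91.3,128,.31);print(np.round(ctrl.read_state()['q'],3))
t=snapshot('top');s=snapshot('side')
R=Ro.from_rotvec(ctrl.read_state()['ee_rot']).as_matrix();p=np.array(ctrl.read_state()['tcp_pos'])
for q in(1,-1):
  X=p+R@np.array([0,q*45,8]);print(np.round(X),proj(t,X),proj(s,X))
"
```

```text
t2.5 tcp [522.7 -95.9 130.3] yaw 0.289 tilt [ 0.002 -0.001] F [-0.1 -0.9 -0.3] q6 0.89 w [85.2  0. ] | move cm [ 0.35 -0.37  0.23] twist -0.021
[-0.392  0.573  1.772 -0.     0.795  0.89 ]
[ 535. -139.  122.] [396.06428409 231.8134185 ] [302.4068977  146.79346654]
[510. -53. 122.] [353.92374724 243.46642424] [311.77722447 165.47673895]
```

The crop shows the open jaws straddling the cap, with the near finger at side (313,160) in line with its prediction and the TCP about 5 mm off centre. I'll correct that and re-read.

```bash
python3 -m jog '8.5 0.3 -0.35 0.2 -0.02;8.5 0.3 -0.35 0.2 -0.02;8.5 0.3 -0.35 0.2 -0.02;8.5 0.3 -0.35 0.2 -0.02' >/dev/null
python3 -c "
from h import *
to(525,-91.3,128,.31)"
```

```text
t2.9 tcp [524.1 -91.3 127.2] yaw 0.309 tilt [-0.  0.] F [ 0.4  0.1 -0.3] q6 0.88 w [84.6  0. ] | move cm [ 0.08  0.03 -0.08] twist -0.001
```

Good. Close on the cap.

```bash
python3 -m jog '3 0 0 0 0;3 0 0 0 0;3 0 0 0 0;3 0 0 0 0;3 0 0 0 0;3 0 0 0 0;3 0 0 0 0;3 0 0 0 0' 40
python3 -c "
from h import *
to(525,-91.3,128,.31)"
```

```text
time: 3.57
tcp_pos: [524.3, -91.8, 127.5]
ee_rot: [3.104, 0.483, 0.001]
force: [-0.7, -1.1, 1.9]
gripper_width: 35.4
gripper_force: 40.1
t3.6 tcp [524.3 -91.8 127.5] yaw 0.309 tilt [ 0.    -0.001] F [-0.7 -1.1  1.9] q6 0.88 w [35.4 40.1] | move cm [ 0.08 -0.02 -0.05] twist -0.001
```

```bash
python3 -m jog '3 0 0 0 -0.1;3 0 0 0 -0.2;3 0 0 0 -0.3;3 0 0 0 -0.4;3 0 0 0 -0.5;3 0 0 0 -0.6;3 0 0 0 -0.7;3 0 0 0 -0.7' >/dev/null
python3 -c "
from h import *
to(525,-91.3,128,1.65);print(ctrl.read_state()['wrist_torque'])"
python3 -m jog '3 0 0 0 -0.1;3 0 0 0 -0.2;3 0 0 0 -0.3;3 0 0 0 -0.4;3 0 0 0 -0.5;3 0 0 0 -0.6;3 0 0 0 -0.65;3 0 0 0 -0.65' >/dev/null
python3 -c "
from h import *
to(525,-91.3,128,1.65);print(ctrl.read_state()['wrist_torque'])"
```

```text
t4.2 tcp [525.2 -93.  127.6] yaw 1.012 tilt [ 0.002 -0.003] F [ 0.3 -4.7  1.3] q6 0.18 w [34.8 39.9] | move cm [ 0.13 -0.11 -0.04] twist -0.638
[-0.79109338 -0.02719639  0.03510238]
t4.9 tcp [526.7 -93.4 127.7] yaw 1.660 tilt [ 0.006 -0.004] F [ 2.6 -5.2  0. ] q6 -0.47 w [35.1 39.9] | move cm [ 0.23 -0.15 -0.03] twist 0.010
[-0.78744621 -0.35556022  0.04477852]
```

```bash
python3 -c "
from h import *
R=Ro.from_rotvec(ctrl.read_state()['ee_rot']).as_matrix()
f=lambda th:75*np.array([np.cos(.31-th),np.sin(.31-th),0])
for th in np.arange(.1,1.51,.1):print(round(th,2),np.round(R.T@(f(th)-f(0))/10,2)[:2])"
```

```text
0.1 [-0.74  0.13]
0.2 [-1.49  0.18]
0.3 [-2.24  0.16]
0.4 [-2.98  0.06]
0.5 [-3.71 -0.11]
0.6 [-4.42 -0.35]
0.7 [-5.1  -0.66]
0.8 [-5.75 -1.04]
0.9 [-6.35 -1.48]
1.0 [-6.91 -1.98]
1.1 [-7.42 -2.53]
1.2 [-7.87 -3.14]
1.3 [-8.25 -3.78]
1.4 [-8.57 -4.46]
1.5 [-8.83 -5.16]
```

```bash
python3 -m jog '3 -0.4 0.07 0 0;3 -0.75 0.13 0 0;3 -1.1 0.16 0 0;3 -1.5 0.18 0 0;3 -1.9 0.18 0 0;3 -2.25 0.16 0 0;3 -2.6 0.12 0 0;3 -3.0 0.06 0 0'
python3 -c "
from h import *
to(525,-91.3,128,1.65);print(ctrl.read_state()['wrist_torque'])"
```

```text
time: 5.57
tcp_pos: [529.9, -121.6, 127.8]
ee_rot: [2.121, 2.312, 0.005]
force: [5.2, -0.0, -0.0]
gripper_width: 34.8
gripper_force: 40.1
t5.6 tcp [ 529.9 -121.6  127.8] yaw 1.657 tilt [ 0.006 -0.   ] F [ 5.2 -0.  -0. ] q6 -0.52 w [34.8 40.1] | move cm [ 3.06 -0.22 -0.03] twist 0.007
[ 0.11016459 -0.79414277 -0.07928784]
```

```bash
python3 -m jog '3 -0.72 -0.17 0 0;3 -1.42 -0.4 0 0;3 -2.1 -0.7 0 0;3 -2.75 -1.1 0 0;3 -3.35 -1.54 0 0;3 -3.92 -2.04 0 0;3 -4.42 -2.6 0 0;3 -4.87 -3.2 0 0' >/dev/null
python3 -c "
from h import *
to(455,-115,128,1.65);print(ctrl.read_state()['wrist_torque'])"
python3 -m jog '3 -0.2 -0.32 0 0;3 -0.38 -0.65 0 0;3 -0.55 -1.0 0 0;3 -0.55 -1.0 0 0'>/dev/null
python3 -c "
from h import *
to(455,-115,128,1.65);print(ctrl.read_state()['wrist_torque'])"
```

```text
t6.2 tcp [ 502.  -174.5  127.8] yaw 1.658 tilt [ 0.005 -0.003] F [ 4.9 -3.1 -1. ] q6 -0.63 w [34.8 40.1] | move cm [ 6.34 -4.17 -0.07] twist 0.008
[-0.44604422 -0.53634931 -0.07015269]
t6.6 tcp [ 491.8 -181.4  127.7] yaw 1.658 tilt [ 0.004 -0.004] F [ 1.8 -6.4 -0.9] q6 -0.65 w [34.6 40.1] | move cm [ 6.94 -3.09 -0.07] twist 0.008
[-0.91058431 -0.27194042  0.00690877]
```

```bash
python3 -m jog '8.5 0 0 0 0;8.5 0 0 0 0;8.5 0 0 0 0;8.5 0 0 0 0;8.5 0 0 -3 0;8.5 0 0 -6 0;8.5 0 0 -9 0;8.5 0 0 -11 0' >/dev/null
python3 - <<'E'
from h import *
from scipy.optimize import least_squares as L
P=np.array([(526.7,-93.4),(529.9,-121.6),(502,-174.5),(491.8,-181.4)])
r=L(lambda c:np.hypot(*(P-c).T)-75,(455,-115));print(r.x,r.fun,r.x+75*np.array([np.cos(.31),np.sin(.31)]))
to(545,202,220,1.65)
E
```

```text
[ 455.14249658 -115.94836058] [ 0.02602789 -0.02917003 -0.00719964  0.01792892] [526.56751432 -93.06896285]
t7.2 tcp [ 490.7 -178.8  239.6] yaw 1.659 tilt [ 0.002 -0.001] F [ 0.6 -0.9  0.7] q6 -0.65 w [84.5  0. ] | move cm [37.46  8.77  1.94] twist 0.009
```

```bash
python3 -m jog '6 37.5 8.8 0 0.16;6 37.5 8.8 0 0.16;6 37.5 8.8 0 0.16;6 37.5 8.8 0 0.16;6 37.5 8.8 0 0.16;6 37.5 8.8 0 0.16;6 37.5 8.8 0 0.16;6 37.5 8.8 0 0.16' >/dev/null
python3 -m jog '6 0 0 0 0;6 0 0 0 0' >/dev/null
python3 -c "
from h import *
to(545,202,220,1.49)"
```

```text
t8.1 tcp [536.2 149.8 236.9] yaw 1.504 tilt [-0.001 -0.   ] F [ 0.1 -0.2 -0.5] q6 0.14 w [59.6  0. ] | move cm [5.27 0.53 1.69] twist 0.014
```

```bash
python3 -m jog '6 5.25 0.5 0 0;6 5.25 0.5 0 0;6 5.25 0.5 2 0;6 5.25 0.5 4 0;6 5.25 0.5 6 0;6 5.25 0.5 7 0;6 5.25 0.5 7 0;6 5.25 0.5 7 0' >/dev/null
python3 -c "
from h import *
to(545,202,92,1.49)
for n in('top','side'):cv2.imwrite(f'pics/{n}2.png',snapshot(n)['color'])
a=cv2.imread('pics/top2.png')[180:320,170:310];a=cv2.imread('pics/top2.png')[180:320,290:430];b=cv2.imread('pics/side2.png')[190:330,210:350]
cv2.imwrite('pics/c2.png',cv2.resize(np.hstack([a,b]),None,fx=2.8,fy=2.8,interpolation=2))"
```

```text
t8.7 tcp [545.8 198.3 167.1] yaw 1.498 tilt [-0.001 -0.   ] F [0.3 0.5 0.8] q6 0.23 w [60.3  0. ] | move cm [ 0.37 -0.1   7.51] twist 0.008
```

View pics/c2.png

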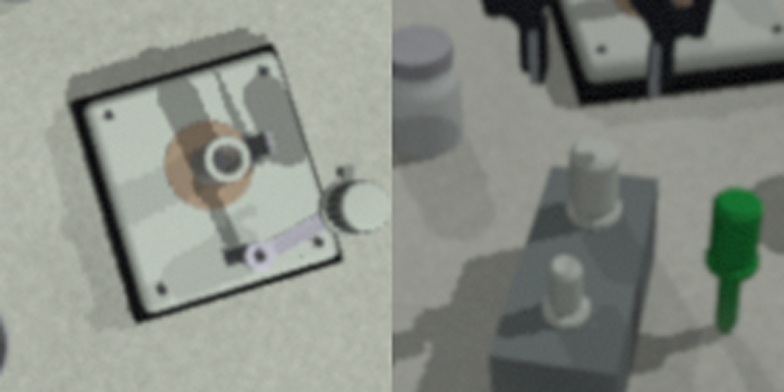

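The crop shows the port open (rim at top 371,237), the cap swung well aside at top (418,255), and the jaws centred above the thick handle, with fingers at side (259) and (304) and the handle at 283. Now I descend.

```bash
python3 -c "
from h import *
t=snapshot('top');print(plane(t,(371.4,236.8),100),proj(t,(526.6,-93.1,100)))"
python3 -m jog '6 0.4 -0.05 1 0;6 0.4 -0.05 3 0;6 0.4 -0.05 5 0;6 0.4 -0.05 6.5 0;6 0.4 -0.05 7.5 0;6 0.4 -0.05 7.5 0;6 0.4 -0.05 7.5 0' >/dev/null
python3 -c "
from h import *
to(545,202,92,1.49)"
```

```text
[525.7641465  -93.24733796 100.        ] [371.32833822 236.39635889]
t9.5 tcp [545.7 203.5  92.1] yaw 1.499 tilt [-0. -0.] F [ 0.2 -0.7  0.2] q6 0.24 w [60.1  0. ] | move cm [-0.15 -0.05  0.01] twist 0.009
```

```bash
python3 -m jog '2.5 0 0 0 0;2.5 0 0 0 0;2.5 0 0 0 0;2.5 0 0 0 0;2.5 0 0 0 0;2.5 0 0 0 0;2.5 0 0 0 0' 80 >/dev/null
python3 -c "
from h import *
to(545,202,92,1.49)"
python3 -m jog '2.5 0 0 -0.5 0;2.5 0 0 -1.5 0;2.5 0 0 -3.5 0;2.5 0 0 -6 0;2.5 0 0 -9 0;2.5 0 0 -12 0;2.5 0 0 -14 0;2.5 0 0 -14 0' >/dev/null
python3 -c "
from h import *
to(526.6,-93.1,232,1.65)
for n in('top','side'):cv2.imwrite(f'pics/{n}3.png',snapshot(n)['color'])
b=cv2.imread('pics/side3.png')[110:290,190:370]
cv2.imwrite('pics/c3.png',cv2.resize(b,None,fx=3,fy=3,interpolation=2))"
```

```text
t10.1 tcp [546.7 203.5  93.7] yaw 1.499 tilt [0.003 0.001] F [-0.3  0.7  5.8] q6 0.24 w [27.8 78.9] | move cm [-0.16 -0.15  0.17] twist 0.009
t10.7 tcp [548.2 203.9 237.7] yaw 1.499 tilt [0.01  0.002] F [ 0.1  0.2 -1.4] q6 0.24 w [28.  79.8] | move cm [-29.78  -0.03   0.5 ] twist -0.151
```

View pics/c3.png

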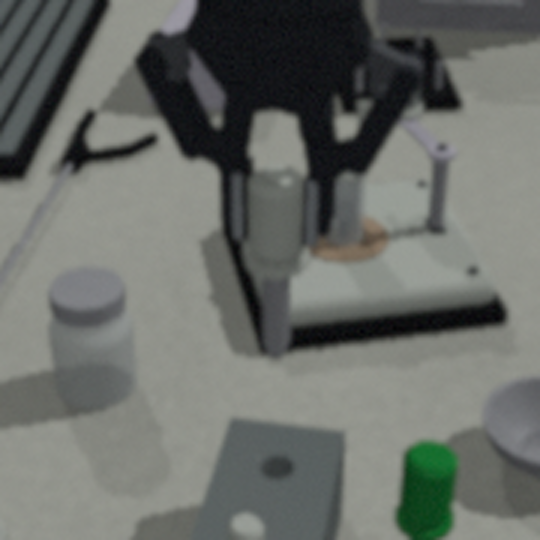

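The crop shows the thick obturator held upright by its handle, with its tip at side (282,227), and the rack hole empty. Next I turn ±90° in the air so the side camera shows any offset of the shaft along the pads.

```bash
cat > m.py <<'E'
from h import *
s=snapshot("side");st=ctrl.read_state();R=Ro.from_rotvec(st["ee_rot"]).as_matrix();p=np.array(st["tcp_pos"])
g=cv2.GaussianBlur(cv2.cvtColor(s["color"],cv2.COLOR_BGR2GRAY),(3,3),0).astype(int)
for d in(45,65,75):
    u=proj(s,p+R@np.array([0,0,d]));x,y=int(round(u[0])),int(round(u[1]))
    print(d,np.round(u,1),x-14,g[y,x-14:x+15])
to(526.6,-93.1,232,1.65)
E
python3 m.py
python3 -m jog '2.5 0 0 0 -0.12;2.5 0 0 0 -0.24;2.5 0 0 0 -0.36;2.5 0 0 0 -0.48;2.5 0 0 0 -0.6;2.5 0 0 0 -0.72;2.5 0 0 0 -0.84;2.5 0 0 0 -0.96' >/dev/null
python3 -m jog '2.5 0 0 0 -0.12;2.5 0 0 0 -0.24;2.5 0 0 0 -0.36;2.5 0 0 0 -0.48;2.5 0 0 0 -0.6;2.5 0 0 0 -0.6;2.5 0 0 0 -0.6' >/dev/null
python3 m.py; python3 -c "
from h import *
b=snapshot('side')['color'][110:290,190:370]
cv2.imwrite('pics/c4.png',cv2.resize(b,None,fx=3,fy=3,interpolation=2))"
```

```text
45 [283.5 207.7] 269 [ 92  75  49  24  14  22  42  64  78  79  75  74  76  77  78  80  83  95
 118 140 152 154 154 153 154 154 153 153 152]
65 [283.5 218. ] 269 [100 100  99  94  78  52  26  17  28  47  63  72  75  77  78  80  83  83
  79  71  65  61  57  53  50  46  44  42  39]
75 [283.5 223.1] 269 [102 102 103 104 102  91  69  44  36  47  63  72  76  77  78  80  82  79
  65  41  21  12  12  12  12  14  14  13  14]
t10.9 tcp [544.6 203.1 231.7] yaw 1.499 tilt [-0.002 -0.   ] F [ 0.6 -0.1 -1.5] q6 0.24 w [27.9 79.8] | move cm [-2.968e+01  3.300e-01 -2.000e-02] twist -0.151
45 [283.4 208.1] 269 [ 91  74  48  24  14  20  40  65  86 102 112 108  91  76  72  74  76  77
  79  86 103 126 143 150 151 151 151 151 150]
65 [283.4 218.5] 269 [98 98 98 93 77 51 25 13 15 24 41 56 65 69 72 74 76 78 81 83 80 71 60 53
 49 46 43 41 38]
75 [283.4 223.5] 269 [101 101 102 102 100  90  68  40  21  16  22  38  55  67  72  74  76  77
  80  81  72  50  26  15  13  14  14  14  15]
t12.2 tcp [544.8 203.1 230.8] yaw 3.056 tilt [-0.003 -0.001] F [-0.1 -0.2 -1.2] q6 -1.32 w [28.  79.8] | move cm [ -0.72 -29.67  -0.1 ] twist 1.406
```

View pics/c4.png

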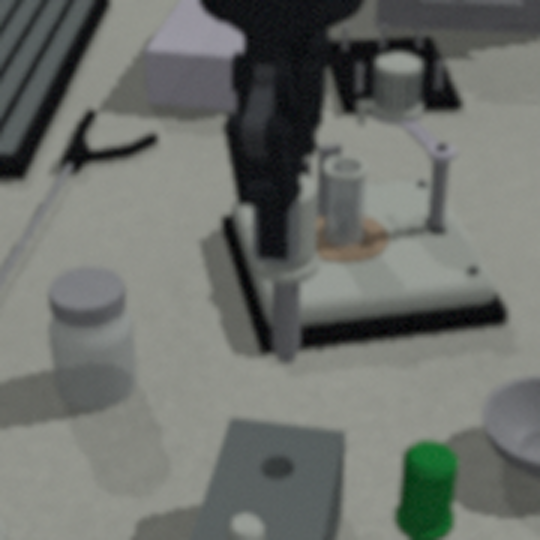

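The crop shows the shaft still upright but shifted right of the finger line: shaft centre about column 285 against 282.5 before the turn. That's roughly 4.5 mm along tool +x, so I'll turn the other way to confirm.

```bash

python3 -m jog '2.5 0 0 0 0.12;2.5 0 0 0 0.24;2.5 0 0 0 0.36;2.5 0 0 0 0.48;2.5 0 0 0 0.6;2.5 0 0 0 0.72;2.5 0 0 0 0.84;2.5 0 0 0 0.96' >/dev/null
python3 -m jog '2.5 0 0 0 0.12;2.5 0 0 0 0.24;2.5 0 0 0 0.36;2.5 0 0 0 0.48;2.5 0 0 0 0.6;2.5 0 0 0 0.72;2.5 0 0 0 0.84;2.5 0 0 0 0.96' >/dev/null
python3 -m jog '2.5 0 0 0 0.12;2.5 0 0 0 0.24;2.5 0 0 0 0.36;2.5 0 0 0 0.48;2.5 0 0 0 0.6;2.5 0 0 0 0.72;2.5 0 0 0 0.84;2.5 0 0 0 0.96' >/dev/null
python3 -m jog '2.5 0 0 0 0.12;2.5 0 0 0 0.24;2.5 0 0 0 0.24;2.5 0 0 0 0.24' >/dev/null
python3 m.py
```

```text
45 [282.8 207.5] 269 [ 87  66  39  18  13  25  46  65  72  72  73  75  77  77  78  81  93 115
 137 149 152 152 152 152 152 152 152 152 152]
65 [282.8 217.8] 269 [98 98 98 92 76 51 30 30 45 62 71 74 75 77 79 82 83 78 71 65 62 60 57 53
 49 46 44 41 39]
75 [282.8 222.9] 269 [101 101 101 101 100  90  68  48  47  60  70  75  76  77  79  80  77  62
  39  20  13  11  10  11  13  14  15  15  15]
t14.6 tcp [545.6 203.3 232.1] yaw -0.059 tilt [-0. -0.] F [ 0.4 -0.4 -1. ] q6 1.79 w [28.1 79.8] | move cm [-1.40e-01  2.97e+01  1.00e-02] twist -1.709
```

```bash

python3 -m jog '2.5 -2.1 29.5 0 0;2.5 -2.1 29.5 0 0;2.5 -2.1 29.5 0 0;2.5 -2.1 29.5 0 0;2.5 -2.1 29.5 0 0;2.5 -2.1 29.5 0 0;2.5 -2.1 29.5 0 0;2.5 -2.1 29.5 0 0' >/dev/null
python3 -c "
from h import *
to(524,-91.8,207)"
```

```text
t15.3 tcp [506.9 -96.6 232.7] yaw -0.065 tilt [ 0.002 -0.004] F [ 0.6 -0.1 -0.9] q6 1.23 w [28.1 80.1] | move cm [ 1.67 -0.61  2.57] twist 0.000
```

```bash

python3 -m jog '2.5 1.65 -0.5 0 0;2.5 1.65 -0.5 1 0;2.5 1.65 -0.5 2 0;2.5 1.65 -0.5 2 0;2.5 1.65 -0.5 2 0;2.5 1.65 -0.5 2 0' >/dev/null
python3 -c "
from h import *
to(524,-91.8,207)
for n in('top','side'):cv2.imwrite(f'pics/{n}5.png',snapshot(n)['color'])
a=cv2.imread('pics/top5.png')[180:290,310:420];b=cv2.imread('pics/side5.png')[90:200,250:360]
cv2.imwrite('pics/c5.png',cv2.resize(np.hstack([a,b]),None,fx=3.6,fy=3.6,interpolation=2))"
```

```text
t15.8 tcp [522.8 -85.  211.8] yaw -0.060 tilt [-0.002  0.001] F [-0.6 -0.1 -2.2] q6 1.26 w [28. 80.] | move cm [0.17 0.67 0.48] twist 0.000
```

View pics/c5.png

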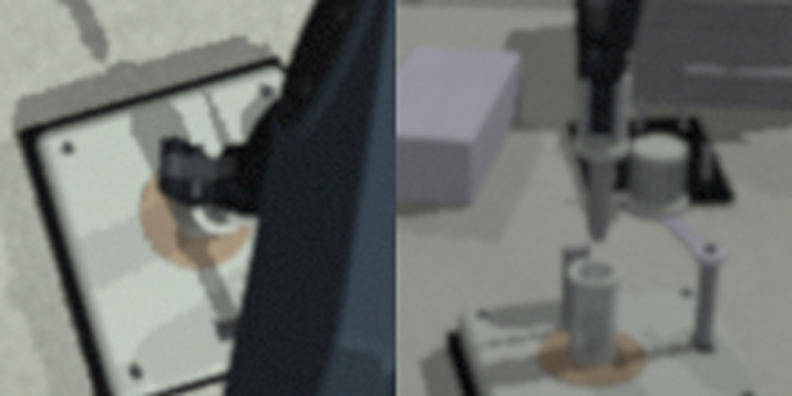

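Side view: shaft centre at column 306.3 and port mouth at 305.1, so the tip must go a few mm in +x, and the TCP is still 7 mm short in y. I'll correct and measure the columns numerically.

```bash

python3 -m jog '2.5 0.25 0.65 0 0;2.5 0.25 0.65 0.3 0;2.5 0.25 0.65 0.3 0;2.5 0.25 0.65 0.3 0;2.5 0.25 0.65 0.3 0' >/dev/null
cat > n.py <<'E'
from h import *
to(525,-91.8,200)
s=snapshot("side");c=s["color"]
cv2.imwrite('pics/s6.png',c)
g=cv2.GaussianBlur(cv2.cvtColor(c,cv2.COLOR_BGR2GRAY),(1,3),0).astype(int)
p=proj(s,(526.2,-93.1,100));print(p)
for y in range(140,176,3):print(y,g[y,292:320])
E
python3 n.py
```

```text
t16.3 tcp [525.5 -92.5 209.3] yaw -0.061 tilt [-0.  0.] F [-0.6  1.7 -2. ] q6 1.25 w [28.2 80.1] | move cm [-0.05 -0.07  0.93] twist 0.000
[304.85594611 164.86781414]
140 [145 146 147 146 146 145 138 119 102  89  74  71  74  75  78  81  80  69
  53  34  19  27  40  55  62  68  72  78]
143 [146 146 148 146 147 146 144 136 118  99  82  72  75  75  78  80  79  73
  72  73  74  75  72  69  65  67  73  76]
146 [145 145 145 144 142 139 137 135 126 106  82  73  74  77  79  84  85  88
  94  94  91  90  91  90  87  83  84  82]
149 [145 146 146 145 146 147 147 146 142 128  97  76  74  75  79  88  96 100
 102 111 120 123 118 109 103 100  98  97]
152 [146 147 146 147 146 146 145 146 144 132 104  79  74  75  81  96 117 130
 134 138 145 146 146 144 145 142 140 139]
155 [145 145 146 146 146 145 145 144 145 142 129 106  86  86 100 123 139 145
 146 146 146 145 146 145 145 144 145 146]
158 [146 145 145 140 131 125 123 124 121 118 117 121 131 138 141 143 145 145
 146 145 146 146 147 145 146 146 146 146]
161 [145 146 144 133 105  84  84  92 101 104 106 118 134 141 143 143 143 144
 145 145 145 144 145 145 145 144 146 145]
164 [145 146 145 133 106 101 126 141 139 127 115 113 116 116 115 114 114 124
 138 147 149 147 147 145 145 146 146 146]
167 [144 144 143 130 102  90 107 124 129 125 120 120 122 121 121 124 127 132
 137 141 143 145 146 146 146 146 146 146]
170 [144 145 143 130  98  77  79  87  95 100 102 103 105 105 105 105 105 107
 116 130 140 146 144 144 144 146 147 149]
173 [126 126 125 113  90  76  79  87  98 100  98  98  99  99 100  98  98 107
 121 136 149 153 152 153 152 153 152 152]
```

```bash

python3 -m jog '2.5 -0.06 -0.07 0.3 0;2.5 -0.06 -0.07 0.8 0;2.5 -0.06 -0.07 1.3 0;2.5 -0.06 -0.07 1.8 0;2.5 -0.06 -0.07 2.3 0;2.5 -0.06 -0.07 2.7 0;2.5 -0.06 -0.07 3 0;2.5 -0.06 -0.07 3 0' 
python3 -c "
from h import *
to(525,-91.8,150)"
```

```text
time: 17.0
tcp_pos: [524.5, -91.6, 178.4]
ee_rot: [-3.14, 0.096, 0.003]
force: [0.1, 0.0, -1.9]
gripper_width: 28.0
gripper_force: 80.1
t17.0 tcp [524.5 -91.6 178.4] yaw -0.061 tilt [-0.002  0.001] F [ 0.1  0.  -1.9] q6 1.25 w [28.  80.1] | move cm [0.05 0.02 2.84] twist 0.000
```

```bash

python3 -m jog '2.5 0 0 0.4 0;2.5 0 0 0.8 0;2.5 0 0 1.2 0;2.5 0 0 1.6 0;2.5 0 0 2 0;2.5 0 0 2.3 0;2.5 0 0 2.3 0;2.5 0 0 2.3 0' >/dev/null
python3 -c "
from h import *
to(525,-91.8,126)"
```

```text
t17.7 tcp [524.9 -91.7 156.1] yaw -0.061 tilt [-0.  0.] F [ 0.9 -0.3 -2. ] q6 1.25 w [28.  80.1] | move cm [0.01 0.01 3.01] twist 0.000
```

```bash

python3 -m jog '2.5 0 0 0.3 0;2.5 0 0 0.6 0;2.5 0 0 0.9 0;2.5 0 0 1.2 0;2.5 0 0 1.5 0;2.5 0 0 1.7 0;2.5 0 0 1.8 0;2.5 0 0 1.8 0' >/dev/null
python3 -c "
from h import *
to(525,-91.8,126)"
python3 -m jog '2.5 0 0 0.1 0;2.5 0 0 0.2 0;2.5 0 0 0.3 0;2.5 0 0 0.4 0;2.5 0 0 0.5 0;2.5 0 0 0.6 0;2.5 0 0 0.6 0' >/dev/null
python3 -c "
from h import *
to(525,-91.8,126)"
```

```text
t18.3 tcp [525.6 -92.  138.5] yaw -0.061 tilt [ 0.001 -0.   ] F [-0.7  0.2  5.4] q6 1.25 w [28.2 80.8] | move cm [-0.06 -0.01  1.25] twist 0.000
t18.9 tcp [525.6 -92.  132.8] yaw -0.061 tilt [ 0.002 -0.001] F [-0.2  0.5  6.8] q6 1.25 w [28.  80.9] | move cm [-0.06 -0.02  0.68] twist 0.000
```

```bash

python3 -m jog '2.5 0 0 0.1 0;2.5 0 0 0.2 0;2.5 0 0 0.3 0;2.5 0 0 0.4 0;2.5 0 0 0.45 0;2.5 0 0 0.5 0;2.5 0 0 0.5 0;2.5 0 0 0.5 0' >/dev/null
python3 -c "
from h import *
to(525,-91.8,126)"
python3 -m jog '2.5 0 0 0.03 0;2.5 0 0 0.06 0;2.5 0 0 0.1 0;2.5 0 0 0.1 0;2.5 0 0 0.1 0' >/dev/null
python3 -c "
from h import *
to(525,-91.8,126)"
```

```text
t19.6 tcp [525.6 -92.  128. ] yaw -0.061 tilt [ 0.002 -0.001] F [-0.3 -0.1  8.8] q6 1.25 w [28.  81.1] | move cm [-0.06 -0.01  0.2 ] twist 0.000
t20.0 tcp [525.6 -92.  127.6] yaw -0.061 tilt [ 0.002 -0.001] F [-1.9  0.4 12.5] q6 1.25 w [28.1 81.8] | move cm [-0.07 -0.02  0.16] twist 0.000
```

```bash

python3 -m jog '2.5 0 0 0.03 0;2.5 0 0 0.07 0;2.5 0 0 0.07 0;2.5 0 0 0.07 0;2.5 0 0 0.07 0' >/dev/null
python3 -c "
from h import *
to(525,-91.8,126)"
python3 -m jog '2.5 0 0 0 0;2.5 0 0 0 0;2.5 0 0 0 0;2.5 0 0 0 0;2.5 0 0 0 0;2.5 0 0 0 0;2.5 0 0 0 0;2.5 0 0 0 0' >/dev/null
python3 -c "
from h import *
to(525,-91.8,126)
a=snapshot('side')['color'][90:200,250:360];cv2.imwrite('pics/c7.png',cv2.resize(a,None,fx=4,fy=4,interpolation=2))"
```

```text
t20.4 tcp [525.7 -92.  127.6] yaw -0.061 tilt [ 0.002 -0.001] F [-3.2  2.6 16.2] q6 1.25 w [28.  82.3] | move cm [-0.07 -0.02  0.16] twist 0.000
t21.1 tcp [525.7 -92.  127.6] yaw -0.061 tilt [ 0.002 -0.001] F [-2.   1.6 18.1] q6 1.25 w [28.  82.3] | move cm [-0.07 -0.02  0.16] twist 0.000
```

View pics/c7.png

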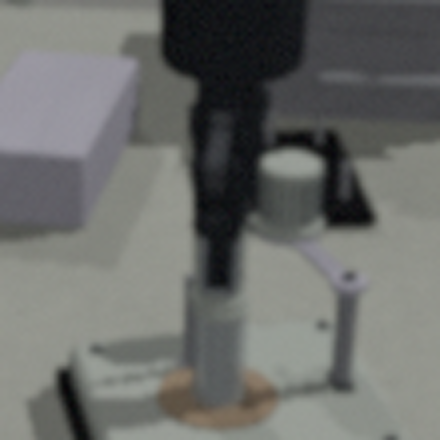

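The flange sits on the rim at side (304,165), the cap is aside at (322,137), and the grip is still on. Fz is about 18 N and steady, so roughly 8–10 N bears on the rim. Handing in.

```bash
python3 -c "
from bench import workorder
print(workorder.sign_off())"
```

```text
the job is handed in; nothing more can be done
None
```

I handed the job in with the cap swung aside and the thick obturator pressed home in the port, still gripped, at about 18 N in all (roughly 8–10 N of it on the rim, by my estimate); the sign-off returned no verdict.

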